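# Dispense a marble and swing the dish to the tub

### The job

On the shop counter, press the marble dispenser's pedal down to its stop with the gripper so that the ball rolls down the chute into the dish. Once the ball has come to rest, take the dish by the bar of its handle, lift it straight up until its underside is higher than the rim of the round open tub, and turn it above its seat by about a quarter turn so that its pouring lip points at the tub, keeping it level with the ball resting in the middle. Finish while holding the dish still there - do not pour, put it down or let go - and leave the tub, the square tin and everything else on the counter where they stand.

Things in the scene. Friction and masses are not known exactly. Their poses are not given: they have to be found in the camera images.
- dispenser: Marble dispenser fixed to the counter, on a plywood base 290 x 150 x 10 mm (x -135 to 155, y -75 to 75 mm). An aluminium chute, 44 mm wide, runs along its x axis and slopes down towards -x: floor 50 mm high at its lower end, x = 14 mm; upper end at x = 147 mm, about 122 mm high. Origin on the counter under the chute's centre line; z up; turned up to 0.45 rad about z.
- pedal (a joint): The dispenser's hinged pedal, rad: 0 = up (at rest), 0.17 = down on its stop. It needs about 3 N at the pad to start and 6 N at the stop, and rises when let go. Near the stop its gate, a post across the chute, drops below the chute floor and frees the ball, which rolls into the dish and settles within about 3 s.
- pedal_pad (a point): Centre of the top of the black pedal pad (44 x 46 mm), 52 mm above the counter when up, at dispenser x = 85, y = -118 mm. Pressed to the stop it goes down 30 mm, on an arc of 178 mm radius about the hinge.
- pedal_hinge (a point): Point on the pedal's hinge axis, at dispenser x = 85, y = +60, height 45 mm; the axis is the dispenser's x axis.
- dish_seat (a point): Point on the base's top (10 mm above the counter), at dispenser x = -62, y = 0 mm: the dish stands about over it.
- dish: Round shallow steel dish, 0.2 to 0.4 kg, rim radius 66 mm, rim 30 mm high, conical inside with a small flat middle. Origin: centre of its underside; z up; x points to its pouring lip, y along its handle bar, which posts at y = -66 and +66 mm carry. It starts loose on the dispenser's base, lip away from the chute. The ball comes in across from the lip.
- dish_bar (a point): Middle of the wooden handle bar across the dish's top: bar 12 mm wide (dish x), 14 mm high, 136 mm long (dish y), centre 95 mm above the dish's underside, directly over its centre. Grip it across its 12 mm, here, from above; the room under the bar down to the resting ball's top is 52 mm.
- dish_center (a point): Middle of the dish's inner floor, 6 mm above its underside.
- dish_lip (a point): Tip of the dish's pouring lip, a flat tongue 26 mm wide on the rim: 91 mm from the centre along dish x, 29 mm above the underside.
- ball_center (a point): Centre of the loose glass ball, 30 mm diameter, 35 g. It starts in the chute behind the gate.
- tub: Round open white tub, rim diameter 72 mm, 75 mm high, loose, origin at the centre of its underside. It stands beside the dish, to its left or right seen along the chute, about 120 mm from the dish's centre.
- tin: Square closed steel tin, 68 x 68 x 72 mm, loose, standing on the dish's other side. Origin: centre of its underside.
- glue_stick: Glue stick standing upright, 28 mm diameter, 90 mm high, loose, beside the chute. Origin: centre of its underside.
- pen_cup: Blue cup of pens, 76 mm diameter, 150 mm high with the pens, loose bystander. Origin: centre of its underside.
- notebooks: Stack of notebooks 150 x 110 x 38 mm, bystander. Origin: centre of its underside.
- stapler: Black stapler 140 x 36 x 60 mm, bystander. Origin: centre of its underside.
- tape_roll: Roll of tape lying flat, 90 mm diameter, 24 mm high, bystander. Origin: centre of its underside.
- pencil_box: Flat pencil box 50 x 190 x 23 mm, bystander. Origin: centre of its underside.

How it is judged:
By the outcome, as a careful person would: the job done as asked, in the order asked, and still so for the second after the job is handed in, while the arm keeps its last pose, push and grip.
It also fails if it takes over 58 s, if anything falls off the work surface, if the arm or the gripper's body presses on something with over 40 N, if the wrist force passes 120 N, or if a joint passes its speed limit or range.

### The arm

A 6-joint arm with a two-finger parallel gripper is mounted at the origin on the work surface. World frame = base frame: x ahead of the robot, y to its left, z up, the work surface at z = 0. Lengths are in m, angles in rad, forces in N, time in s.
With the tool pointing down it reaches from about 0.325 to 0.775 m from the base axis. Payload 5.5 kg.
Tool frame: the origin (TCP) lies between the finger pads; the fingertips stand finger_overhang ahead of it and the grasp point (between the pads) is the TCP (finger_overhang is the distance from the TCP to the fingertips, in m); z points along the fingers, y is the direction in which the jaws open and shut (so a half turn about z gives the same grasp; the last joint's range is limited). The gripper opens to 88 mm and grips with 3 to 60 N. Pads are 20 mm wide; open, the fingers measure 115 mm over their backs; the gripper's body (75 mm by 178 mm) begins 61 mm behind the grasp point.
Start: joints at [-1.272, 0.091, 1.231, -0, 1.82, -0.057], TCP at [0.209, -0.562, 0.242] pointing down, gripper open.
Joint ranges: [-2.87, 2.87], [-0.86, 2.18], [0.17, 2.46], [-1.51, 4.65], [0.06, 2.69], [-2.65, 2.65]. Speed limits (rad/s): [2.57, 2.57, 3.01, 3.14, 3.14, 3.14].

### API

Orientations are given as [roll, pitch, yaw] about the fixed x, y, z axes, in that order (R = Rz(yaw) Ry(pitch) Rx(roll)).
In Python, from station import state, grab_frame, camera_params, job_done, finger_overhang gives the robot as it stands.
- The arm moves only by the shell command python3 -m pendant 'ROWS' [FORCE]. ROWS is JSON, a list of rows, each an object with "slide": the shift along the tool's x, y, z normalised to -1 to 1, where 1 is 1 m, a list of three; "turn": the turn about the tool's z normalised to -1 to 1, where 1 is pi rad; "grip": the opening, from 0 (shut) to 1 (fully open). A call has 1 to 8 rows; each row is the pose to reach, as a shift and turn from the pose commanded when the call began, along the tool's axes at that moment, turning the shorter way round; what a row does not reach only later rows make up. A row lasts 1/12 s, in which the tool goes at most 41.7 mm and 7.16 degrees, less where a joint would pass 70% of its speed; a pose out of reach is approached as far as the arm can. A call with a number of a shift or a turn outside -1 to 1 is refused whole. A call with a gripper value outside its range is refused whole. The fingers move at their own pace and stop on an object; FORCE is the grip in N (left out, the last holds). Time passes only in rows, so rows that repeat a pose let the fingers close. It gives the time, the measured TCP pose, the force and the opening at its end, in the units of the state.
- state(): the state, without advancing time (a new reading comes with each control period).
- grab_frame(name): name is "scene" or "side" or "wrist"; returns the picture (480x640x3 uint8, blue, green, red); there is no depth.
- camera_params(name): a dict with "K" (3x3 intrinsics, pixels), "eye" and "rotation" of the camera in the world; the wrist camera has in their place "tool_from_camera" (4x4, takes a point from camera to tool coordinates, whose origin is the TCP and whose axes are the flange's). Camera axes: x right, y down, z forward; pixel columns grow to the right and rows downward; lengths in m; the calibration is good to about 2 mm. A picture is of the moment at which its call begins: read the wrist's pose just before it. camera_params takes no time and is no camera call.
- job_done(): hands the job in, once; it reports no verdict.
The state is a dict: "time_s": time; "joints": joint angles; "qd": joint speeds; "joint_efforts": joint torques, N m; "tcp_pos": TCP position; "orientation": TCP orientation; "contact_force": force on the tool from outside, world axes, zero at the start; "wrist_torque": the same for the moment, N m; "gripper_width": finger opening in m.
Only numpy, scipy, OpenCV 4.12 (cv2) and the standard library are available. Lean on these libraries where they do the work, as an engineer would, in place of code of your own. Each camera call takes 0.05 s, during which the arm holds its last target. There are 200 camera calls.

## Working session

There is one attempt and no reset: what is moved stays moved. The work goes in short steps, Python scripts to look and compute and a shell command to move; the robot and the scene stay as the last step left them, time stands still between calls to the robot, and variables do not carry over. Pictures are saved under pics/ and viewed, about 8 in all and at most 12, crops included, and the job is handed in when it is done.

```bash
mkdir -p pics; ls; python3 - <<'E'
from station import *
import cv2,numpy as np
print(state(),finger_overhang)
for n in ("scene","side","wrist"):
    p=camera_params(n); print(n,{k:np.round(np.array(v),4).tolist() for k,v in p.items()})
    cv2.imwrite(f"pics/{n}0.png",grab_frame(n))
E
```

```text
pics
{'time_s': 0.0, 'joints': array([-1.27167528e+00,  9.18595633e-02,  1.23186149e+00, -3.46444604e-05,
        1.81979083e+00, -5.67018709e-02]), 'qd': array([-0.00107341, -0.00216811,  0.00078611,  0.00054265, -0.00133362,
       -0.00075566]), 'joint_efforts': array([-4.01858697e-04, -4.46455121e+01, -4.06447470e+01,  6.98801572e-02,
        2.92756513e-02, -1.33835392e-04]), 'tcp_pos': array([ 0.20892924, -0.56217859,  0.2405202 ]), 'orientation': array([-3.13967460e+00, -7.52275413e-05,  3.55814340e-01]), 'contact_force': array([0.21936019, 0.24334237, 0.83223912]), 'wrist_torque': array([-0.02646705,  0.018635  , -0.00030604]), 'gripper_width': 0.08790862854043828} 0.019
scene {'K': [[569.634, 0.0, 321.4564], [0.0, 569.634, 249.3502], [0.0, 0.0, 1.0]], 'eye': [1.2142, 0.9412, 0.8836], 'rotation': [-2.1943, 0.0106, 2.5475]}
side {'K': [[475.0957, 0.0, 319.7845], [0.0, 475.0957, 241.8942], [0.0, 0.0, 1.0]], 'eye': [-0.136, 0.7364, 0.9534], 'rotation': [-2.2564, -0.0224, -2.3393]}
wrist {'K': [[431.9806, 0.0, 316.7866], [0.0, 431.9806, 243.0992], [0.0, 0.0, 1.0]], 'tool_from_camera': [[-0.0004, -0.9549, -0.2969, 0.081], [1.0, -0.0007, 0.0011, 0.0008], [-0.0012, -0.2969, 0.9549, -0.1431], [0.0, 0.0, 0.0, 1.0]]}
```

View pics/scene0.png

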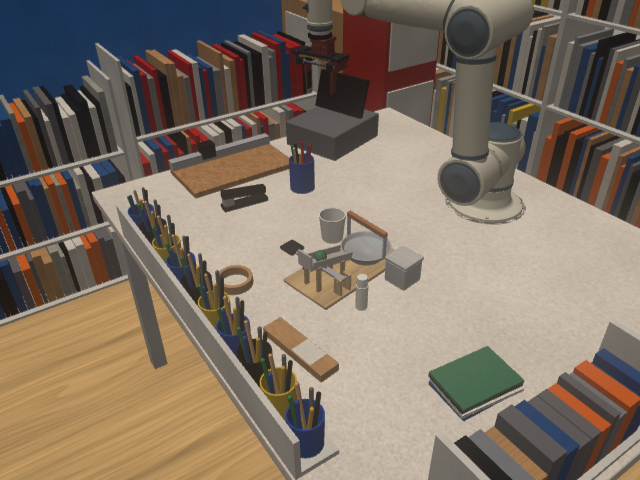

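View pics/side0.png

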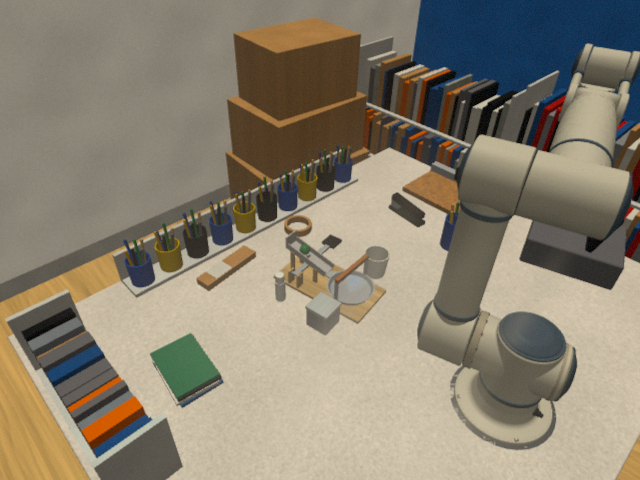

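The scene view shows the pad at about (291,247), the bar ends at (349,216) and (385,233), and the tub rim at (332,214). The side view shows the pad at (332,241), the bar ends at (337,281) and (368,258), and the tub at (376,254). I'll cast rays for a first estimate.

```bash
cat > h.py <<'E'
from station import *
import cv2,numpy as np
from scipy.spatial.transform import Rotation as R
def cam(n,st=None):
    p=camera_params(n);K=np.array(p["K"])
    if n=="wrist":
        T=np.eye(4);T[:3,:3]=R.from_euler("xyz",st["orientation"]).as_matrix();T[:3,3]=st["tcp_pos"]
        M=T@np.array(p["tool_from_camera"]);return K,M[:3,3],M[:3,:3]
    return K,np.array(p["eye"]),R.from_euler("xyz",p["rotation"]).as_matrix()
def ray(c,u,v):
    K,e,r=c;d=r@np.linalg.inv(K)@[u,v,1.];return e,d/np.linalg.norm(d)
def onz(c,u,v,z):
    e,d=ray(c,u,v);return e+d*(z-e[2])/d[2]
def tri(c1,p1,c2,p2):
    e1,d1=ray(c1,*p1);e2,d2=ray(c2,*p2)
    s=np.linalg.lstsq(np.c_[d1,-d2],e2-e1,rcond=None)[0]
    a,b=e1+d1*s[0],e2+d2*s[1];return (a+b)/2,np.linalg.norm(a-b)
def proj(c,P):
    K,e,r=c;q=K@(r.T@(np.array(P)-e));return q[:2]/q[2]
E
python3 - <<'E'
from h import *
np.set_printoptions(precision=3,suppress=True)
a,b=cam("scene"),cam("side")
for n,p,q,z in [("pad",(291,247),(332,241),.052),("barA",(349,216),(368,258),.105),("barB",(385,233),(337,281),.105),("tubrim",(332,214),(376,254),.075),("tintop",(405,258),(323,305),.072),("glue",(362,279),(280,277),.09),("base near",(327,306),(0,0),.01),("base left",(285,283),(0,0),.01),("baseS right",(0,0),(384,291),.01),("baseS near",(0,0),(361,317),.01)]:
    print(n,onz(a,*p,z),onz(b,*q,z),*tri(a,p,b,q))
E
```

```text
pad [ 0.632 -0.074  0.052] [ 0.621 -0.074  0.052] [ 0.627 -0.081  0.045] 0.001422545169539868
barA [ 0.476 -0.041  0.105] [ 0.458 -0.047  0.105] [ 0.465 -0.056  0.094] 0.0016854620799873548
barB [0.45  0.071 0.105] [0.453 0.079 0.105] [0.453 0.077 0.107] 0.005227389295294138
tubrim [ 0.479 -0.113  0.075] [ 0.475 -0.105  0.075] [ 0.479 -0.11   0.073] 0.005861753040558966
tintop [0.446 0.144 0.072] [0.439 0.142 0.072] [0.442 0.139 0.068] 0.0009856583626865231
glue [0.593 0.167 0.09 ] [0.576 0.167 0.09 ] [0.585 0.159 0.079] 0.002449395247551367
base near [0.657 0.122 0.01 ] [ 4.514 -0.311  0.01 ] [1.008 0.561 0.643] 0.22644438779977596
base left [ 0.693 -0.005  0.01 ] [ 4.514 -0.311  0.01 ] [1.029 0.54  0.645] 0.19452651010849392
baseS right [ 0.712 -3.777  0.01 ] [ 0.401 -0.062  0.01 ] [ 0.724 -0.083  0.386] 0.9612388272361981
baseS near [ 0.712 -3.777  0.01 ] [0.381 0.056 0.01 ] [0.712 0.047 0.415] 0.9962777594042824
```

```bash
cat >> h.py <<'E'
def rel(P,yaw):
    s=state();r=R.from_euler("xyz",s["orientation"]).as_matrix()
    y=s["orientation"][2];d=(yaw-y+np.pi)%(2*np.pi)-np.pi
    print("t",round(s["time_s"],2),"tcp",s["tcp_pos"].round(4),"yaw",round(y,4),"slide",(r.T@(np.array(P)-s["tcp_pos"])).round(4),"turn",round(-d/np.pi,4),"F",s["contact_force"].round(1),"w",round(s["gripper_width"],4))
E
python3 -m pendant '[{"slide":[0,0,-0.16],"turn":-0.04,"grip":1},{"slide":[0,0,-0.16],"turn":-0.08,"grip":1},{"slide":[0,0,-0.16],"turn":-0.12,"grip":1},{"slide":[0,0,-0.16],"turn":-0.15,"grip":1},{"slide":[0.03,-0.025,-0.16],"turn":-0.19,"grip":1},{"slide":[0.06,-0.05,-0.16],"turn":-0.23,"grip":1},{"slide":[0.09,-0.075,-0.16],"turn":-0.27,"grip":1},{"slide":[0.12,-0.1,-0.16],"turn":-0.3,"grip":1}]'
python3 -c "
from h import *
rel([.5,-.01,.4],1.77)"
```

```text
time_s: 0.82
tcp_pos: [0.2872, -0.4258, 0.4012]
orientation: [-3.141, -0.001, 1.304]
contact_force: [1.0, -0.7, 0.3]
gripper_width: 0.0883
t 0.82 tcp [ 0.2872 -0.4258  0.4012] yaw 1.3037 slide [0.4572 0.0955 0.0014] turn -0.1484 F [ 1.  -0.7  0.3] w 0.0883
```

```bash

python3 -m pendant '[{"slide":[0.04,0.008,0],"turn":-0.04,"grip":0},{"slide":[0.08,0.017,0],"turn":-0.08,"grip":0},{"slide":[0.12,0.025,0],"turn":-0.12,"grip":0},{"slide":[0.16,0.033,0],"turn":-0.15,"grip":0},{"slide":[0.2,0.042,0],"turn":-0.15,"grip":0},{"slide":[0.24,0.05,0],"turn":-0.15,"grip":0},{"slide":[0.28,0.058,0],"turn":-0.15,"grip":0},{"slide":[0.31,0.065,0],"turn":-0.15,"grip":0}]' 
python3 -c "
from h import *
rel([.5,-.01,.4],1.77)"
```

```text
time_s: 1.48
tcp_pos: [0.4333, -0.143, 0.4017]
orientation: [3.141, -0.0, 1.771]
contact_force: [0.2, 0.5, -0.1]
gripper_width: 0.0381
t 1.48 tcp [ 0.4333 -0.143   0.4017] yaw 1.771 slide [0.1171 0.0918 0.0018] turn 0.0003 F [ 0.2  0.5 -0.1] w 0.0381
```

```bash

python3 -m pendant '[{"slide":[0.03,0.023,0],"turn":0,"grip":0},{"slide":[0.06,0.046,0],"turn":0,"grip":0},{"slide":[0.09,0.07,0],"turn":0,"grip":0},{"slide":[0.117,0.092,0],"turn":0,"grip":0},{"slide":[0.117,0.092,0],"turn":0,"grip":0},{"slide":[0.117,0.092,0],"turn":0,"grip":0}]' 
python3 - <<'E'
from h import *
import pickle
s=state();f=grab_frame("wrist");cv2.imwrite("pics/w1.png",f);pickle.dump(s,open("s1.pkl","wb"));print(s["tcp_pos"],s["qd"].round(3))
E
```

```text
time_s: 1.98
tcp_pos: [0.5002, -0.0115, 0.4007]
orientation: [-3.14, -0.0, 1.773]
contact_force: [-0.7, 0.3, -0.3]
gripper_width: 0.0012
[ 0.50023853 -0.01146002  0.40070008] [-0.052 -0.026  0.006 -0.01   0.007 -0.014]
```

View pics/w1.png

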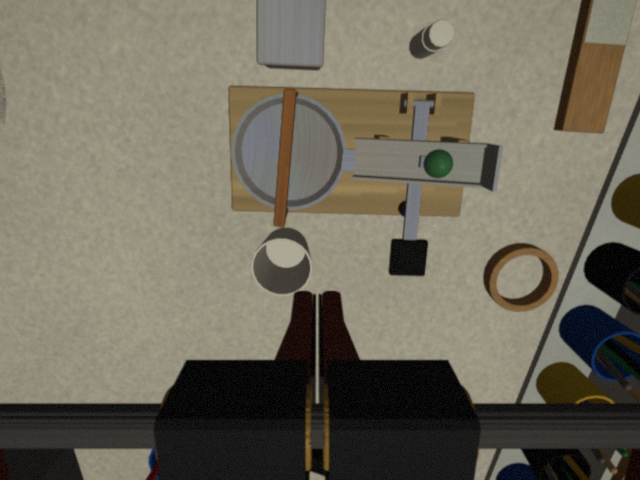

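```bash
python3 -c "
import cv2
f=cv2.imread('pics/w1.png');g=f[70:290,210:500]
cv2.imwrite('pics/w1c.png',cv2.resize(g,None,fx=2.7,fy=2.7,interpolation=cv2.INTER_CUBIC))"
```

```text
(no output)
```

View pics/w1c.png

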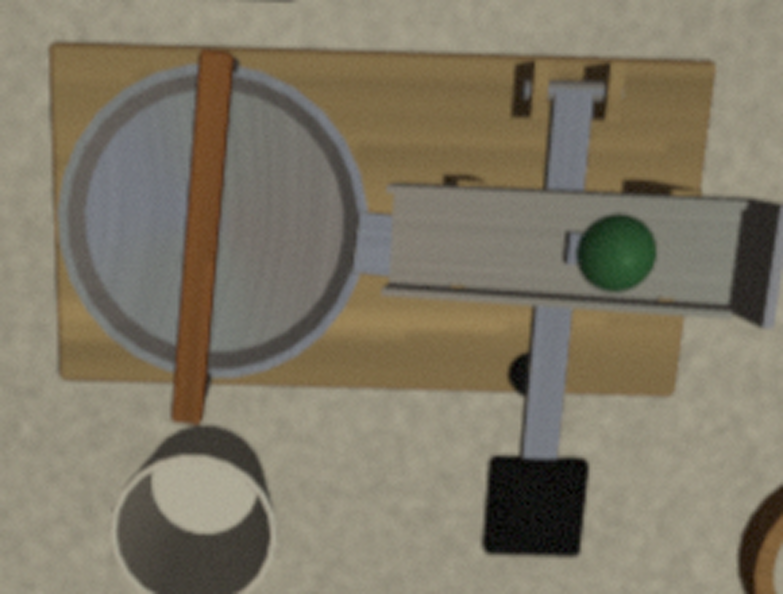

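The crop shows a tongue about 27 mm wide between the dish rim and the chute end, at crop (375,243), and none on the opposite side. That disagrees with "lip away from the chute", so I'll check the fixed views.

```bash
python3 - <<'E'
from h import *
import pickle
np.set_printoptions(precision=4,suppress=True)
a=cv2.imread('pics/scene0.png')[190:310,270:430];b=cv2.imread('pics/side0.png')[220:340,265:425]
cv2.imwrite('pics/c2.png',np.vstack([cv2.resize(x,(400*2-60,295),interpolation=cv2.INTER_CUBIC) if 0 else cv2.resize(x,None,fx=2.5*1,fy=2.5,interpolation=cv2.INTER_CUBIC) for x in (a,b)]))
c=cam("wrist",pickle.load(open("s1.pkl","rb")))
g=lambda u,v,z:onz(c,210+u/2.7,70+v/2.7,z)
B=[g(*p,.01) for p in((52,43),(714,62),(673,394),(62,378))]
loc=np.array([[-135,75],[155,75],[155,-75],[-135,-75]])/1e3
W=np.array(B)[:,:2];H=(loc-loc.mean(0)).T@(W-W.mean(0));yaw=np.arctan2(H[0,1]-H[1,0],H[0,0]+H[1,1])
Rz=np.array([[np.cos(yaw),-np.sin(yaw)],[np.sin(yaw),np.cos(yaw)]]);o=W.mean(0)-Rz@loc.mean(0)
print("yaw",yaw,"origin",o,"res",(W-o-loc@Rz.T)*1e3)
pad=g(536,506,.052);print("pad",pad,"model",o+Rz@[.085,-.118],"seat",o+Rz@[-.062,0])
e1,e2=g(217,52,.112),g(188,420,.112);print("bar",e1,e2,(e1+e2)/2,"len",np.linalg.norm(e1-e2),"yaw",np.arctan2(*(e1-e2)[1::-1])-np.pi/2)
rim=g((60+367)/2,(62+377)/2,.04);tub=g(194,530,.075);print("rim c",rim,"tub",tub, "tub dir from dish",np.arctan2(*(tub-rim)[1::-1]),np.linalg.norm((tub-rim)[:2]))
print("tongue",g(375,243,.039))
print("pencup",tri(cam("scene"),(302,175),cam("side"),(452,230)))
E
```

```text
yaw 0.17539341540327913 origin [0.5218 0.0221] res [[ 2.1149 -0.7543]
 [-1.8588 -1.6522]
 [-1.6607  0.9404]
 [ 1.4045  1.4661]]
pad [ 0.6253 -0.0782  0.052 ] model [ 0.6261 -0.0793] seat [0.4607 0.0112]
bar [0.455  0.0795 0.112 ] [ 0.4683 -0.0534  0.112 ] [0.4616 0.013  0.112 ] len 0.13358831596348383 yaw 0.10039830277951478
rim c [0.461  0.0152 0.04  ] tub [ 0.4781 -0.1113  0.075 ] tub dir from dish -1.4361736379219117 0.12768090705614807
tongue [0.5304 0.0193 0.039 ]
pencup (array([ 0.4034, -0.3842,  0.0524]), np.float64(0.006697118925190829))
```

View pics/c2.png

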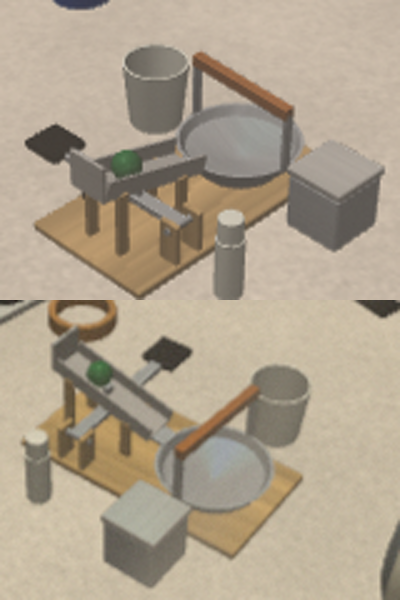

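Both fixed views agree: the free side of the dish has no lip, and the tongue goes towards or under the chute end at side crop (160,433). If that's the lip, a straight lift could snag on the chute. I'll take a lower wrist view from the free side to check.

```bash

python3 -c "
from h import *
rel([.40,-.05,.22],1.745)"
```

```text
t 2.03 tcp [ 0.4998 -0.0126  0.4012] yaw 1.771 slide [-0.0168 -0.1051  0.1813] turn 0.0083 F [-0.4 -0.2  1. ] w 0.0005
```

```bash

python3 -m pendant '[{"slide":[-0.003,-0.021,0.036],"turn":0.008,"grip":0},{"slide":[-0.006,-0.042,0.072],"turn":0.008,"grip":0},{"slide":[-0.01,-0.063,0.108],"turn":0.008,"grip":0},{"slide":[-0.013,-0.084,0.144],"turn":0.008,"grip":0},{"slide":[-0.017,-0.105,0.18],"turn":0.008,"grip":0},{"slide":[-0.017,-0.105,0.18],"turn":0.008,"grip":0},{"slide":[-0.017,-0.105,0.18],"turn":0.008,"grip":0}]' 
python3 - <<'E'
from h import *
import pickle
s=state();f=grab_frame("wrist");cv2.imwrite("pics/w2.png",f);pickle.dump(s,open("s2.pkl","wb"));print(s["tcp_pos"])
u,v=proj(cam("wrist",s),[.535,.02,.04]);print(u,v)
x0=int(min(max(u-180,0),340));y0=int(min(max(v-130,0),240));print(x0,y0)
cv2.imwrite("pics/w2c.png",cv2.resize(f[y0:y0+240,x0:x0+300],None,fx=2.5,fy=2.5,interpolation=cv2.INTER_CUBIC))
E
```

```text
time_s: 2.62
tcp_pos: [0.3981, -0.0513, 0.2189]
orientation: [-3.137, -0.002, 1.741]
contact_force: [0.8, 0.2, 0.7]
gripper_width: 0.0006
[ 0.39805787 -0.0512918   0.21893176]
519.101730069844 156.94679258165095
339 26
```

View pics/w2c.png

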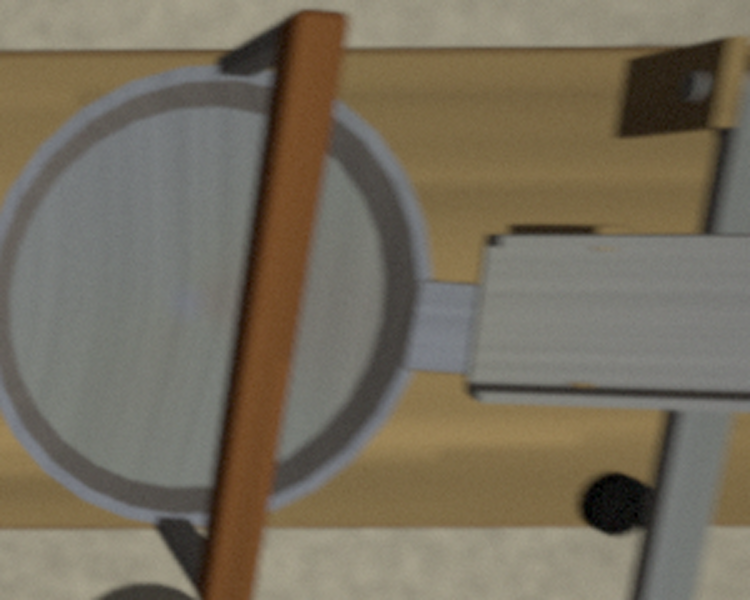

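The lip is joined to the rim and runs under the chute end (crop 425–472, 285–370), with about 15 mm of overlap by the dimensions. After gripping I'll raise the dish a few mm, ease it back about 22 mm, then lift it. The pedal comes first.

```bash

python3 -c "
from h import *
rel([.626,-.079,.21],1.746)"
```

```text
t 2.67 tcp [ 0.4002 -0.0512  0.223 ] yaw 1.742 slide [-0.0658  0.2177  0.0134] turn -0.0013 F [ 0.1 -0.3  0.3] w 0.0005
```

```bash

python3 -m pendant '[{"slide":[-0.01,0.035,0],"turn":0,"grip":0},{"slide":[-0.02,0.07,0],"turn":0,"grip":0},{"slide":[-0.03,0.105,0],"turn":0,"grip":0},{"slide":[-0.042,0.14,0],"turn":0,"grip":0},{"slide":[-0.053,0.175,0],"turn":0,"grip":0},{"slide":[-0.062,0.205,0],"turn":0,"grip":0},{"slide":[-0.066,0.218,0.013],"turn":0,"grip":0},{"slide":[-0.066,0.218,0.013],"turn":0,"grip":0}]' >/dev/null
python3 -m pendant '[{"slide":[0,0,0.03],"turn":0,"grip":0},{"slide":[0,0,0.06],"turn":0,"grip":0},{"slide":[0,0,0.09],"turn":0,"grip":0},{"slide":[0,0,0.11],"turn":0,"grip":0},{"slide":[0,0,0.125],"turn":0,"grip":0},{"slide":[0,0,0.13],"turn":0,"grip":0},{"slide":[0,0,0.13],"turn":0,"grip":0},{"slide":[0,0,0.13],"turn":0,"grip":0}]'
python3 -c "
from h import *
rel([.626,-.079,.041],1.746)"
```

```text
time_s: 4.0
tcp_pos: [0.6278, -0.078, 0.0816]
orientation: [3.138, 0.001, 1.744]
contact_force: [0.3, 0.2, 1.0]
gripper_width: 0.0004
t 4.0 tcp [ 0.6278 -0.078   0.0816] yaw 1.7443 slide [-0.0007 -0.0021  0.0406] turn -0.0005 F [0.3 0.2 1. ] w 0.0004
```

```bash

python3 -m pendant '[{"slide":[0,0,0.006],"turn":0,"grip":0},{"slide":[0,0,0.012],"turn":0,"grip":0},{"slide":[0,0,0.018],"turn":0,"grip":0},{"slide":[0,0,0.024],"turn":0,"grip":0},{"slide":[0,0,0.029],"turn":0,"grip":0},{"slide":[0,0,0.034],"turn":0,"grip":0},{"slide":[0,0,0.038],"turn":0,"grip":0},{"slide":[0,0,0.038],"turn":0,"grip":0}]'
python3 -m pendant '[{"slide":[0,0,0.001],"turn":0,"grip":0},{"slide":[0,0,0.002],"turn":0,"grip":0}]'
```

```text
time_s: 4.67
tcp_pos: [0.6272, -0.0771, 0.042]
orientation: [3.139, -0.0, 1.745]
contact_force: [0.6, 1.0, 8.1]
gripper_width: 0.0005
time_s: 4.83
tcp_pos: [0.6273, -0.077, 0.0414]
orientation: [3.138, -0.0, 1.745]
contact_force: [-1.3, 3.1, 16.3]
gripper_width: 0.0002
```

The tool has stopped and the force is rising to 16 N, so the pedal is on its stop. I'll hold it while the ball rolls.

```bash

python3 -m pendant '[{"slide":[0,0,0],"turn":0,"grip":0},{"slide":[0,0,0],"turn":0,"grip":0},{"slide":[0,0,0],"turn":0,"grip":0},{"slide":[0,0,0],"turn":0,"grip":0},{"slide":[0,0,0],"turn":0,"grip":0},{"slide":[0,0,0],"turn":0,"grip":0},{"slide":[0,0,0],"turn":0,"grip":0},{"slide":[0,0,0],"turn":0,"grip":0}]'
python3 -m pendant '[{"slide":[0,0,0],"turn":0,"grip":0},{"slide":[0,0,0],"turn":0,"grip":0},{"slide":[0,0,0],"turn":0,"grip":0},{"slide":[0,0,0],"turn":0,"grip":0},{"slide":[0,0,0],"turn":0,"grip":0},{"slide":[0,0,0],"turn":0,"grip":0}]'
cat >> h.py <<'E'
def ball():
    o=[]
    for n in("scene","side"):
        f=cv2.cvtColor(grab_frame(n)[190:330,230:450],cv2.COLOR_BGR2HSV)
        m=cv2.inRange(f,(50,90,20),(85,255,255));k,l,st,c=cv2.connectedComponentsWithStats(m)
        if k<2:print(n,"none");return
        i=1+st[1:,4].argmax();o.append(c[i]+[230,190]);print(n,o[-1].round(1),st[i,4])
    print("ball",tri(cam("scene"),o[0],cam("side"),o[1]))
E
python3 -c "
from h import *
ball()"
```

```text
time_s: 5.5
tcp_pos: [0.6273, -0.0771, 0.0416]
orientation: [3.138, -0.0, 1.745]
contact_force: [-1.1, 2.8, 14.7]
gripper_width: 0.0002
time_s: 6.0
tcp_pos: [0.6273, -0.0771, 0.0416]
orientation: [3.138, -0.0, 1.745]
contact_force: [-0.3, 3.1, 14.8]
gripper_width: 0.0007
scene [238.3 328.1] 9
side [242.  192.7] 6
ball (array([0.88686895, 0.08960429, 0.1084919 ]), np.float64(0.11322369736776684))
```

```bash
python3 - <<'E'
from h import *
f=cv2.imread('pics/scene0.png');s=cv2.imread('pics/side0.png')
print(f[252:258,318:323].mean((0,1)),s[247:252,302:307].mean((0,1)))
a,b=grab_frame("scene"),grab_frame("side")
cv2.imwrite('pics/c3.png',np.hstack([cv2.resize(x,None,fx=2.5,fy=2.5,interpolation=cv2.INTER_CUBIC) for x in (a[190:310,270:430],b[220:340,265:425])]))
E
```

```text
[ 72.96666667 104.7         76.86666667] [66.2  99.96 72.72]
```

View pics/c3.png

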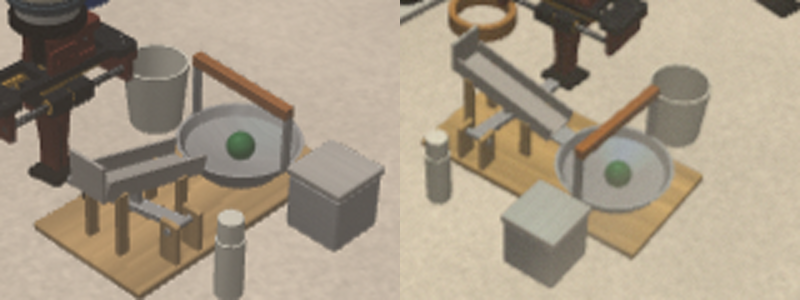

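The ball is in the dish (scene crop (240,145), side crop (218,173)). I'll release the pedal gently, go up and move over the bar.

```bash
sed -i 's/f=cv2.cvtColor(grab_frame(n)\[190:330,230:450\],cv2.COLOR_BGR2HSV)/f=cv2.medianBlur(grab_frame(n),3)[190:330,230:450].astype(int)/; s/m=cv2.inRange(f,(50,90,20),(85,255,255))/m=(f[...,1]-np.maximum(f[...,0],f[...,2])>12).astype(np.uint8)/' h.py
python3 -m pendant '[{"slide":[0,0,-0.005],"turn":0,"grip":0},{"slide":[0,0,-0.012],"turn":0,"grip":0},{"slide":[0,0,-0.02],"turn":0,"grip":0},{"slide":[0,0,-0.035],"turn":0,"grip":0},{"slide":[0,0,-0.07],"turn":0,"grip":0},{"slide":[0,0,-0.105],"turn":0,"grip":0},{"slide":[0,0,-0.14],"turn":0,"grip":0},{"slide":[0,0,-0.17],"turn":0,"grip":0}]'
python3 -c "
from h import *
ball()
rel([.4612,.014,.21],np.pi/2+.10)"
```

```text
time_s: 6.87
tcp_pos: [0.6252, -0.0775, 0.2097]
orientation: [-3.139, -0.001, 1.744]
contact_force: [0.1, -0.4, -0.1]
gripper_width: 0.0001
scene [363.8 247.4] 78
side [348.5 285.3] 54
ball (array([0.46794462, 0.01389878, 0.03529283]), np.float64(0.0002148253489831938))
t 6.97 tcp [ 0.6273 -0.0779  0.2149] yaw 1.7444 slide [ 0.1192 -0.1477  0.0036] turn 0.0234 F [-0.5 -0.   0.8] w 0.0004
```

```bash

python3 -m pendant '[{"slide":[0.024,-0.029,0],"turn":0.02,"grip":1},{"slide":[0.048,-0.059,0],"turn":0.023,"grip":1},{"slide":[0.072,-0.088,0],"turn":0.023,"grip":1},{"slide":[0.095,-0.118,0],"turn":0.023,"grip":1},{"slide":[0.112,-0.138,0],"turn":0.023,"grip":1},{"slide":[0.119,-0.148,0],"turn":0.023,"grip":1},{"slide":[0.119,-0.148,0],"turn":0.023,"grip":1},{"slide":[0.119,-0.148,0],"turn":0.023,"grip":1}]'
python3 - <<'E'
from h import *
import pickle
s=state();f=grab_frame("wrist");cv2.imwrite("pics/w3.png",f);pickle.dump(s,open("s3.pkl","wb"))
ball();rel([.4612,.014,.21],np.pi/2+.10)
E
```

```text
time_s: 7.63
tcp_pos: [0.4592, 0.0141, 0.2074]
orientation: [-3.139, -0.0, 1.673]
contact_force: [0.3, 0.3, 0.4]
gripper_width: 0.0502
scene [363.8 247.5] 79
side [348.5 285.4] 53
ball (array([0.46791297, 0.01407972, 0.03519027]), np.float64(0.0003185835331201462))
t 7.78 tcp [0.4603 0.0135 0.2077] yaw 1.6715 slide [ 0.0004  0.0009 -0.0023] turn 0.0002 F [ 1.1 -0.4  0.1] w 0.0624
```

View pics/w3.png

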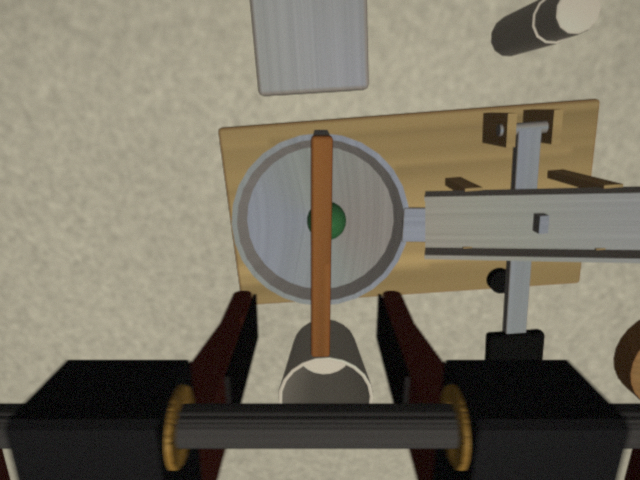

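```bash
python3 - <<'E'
from h import *
import pickle
np.set_printoptions(precision=4,suppress=True)
s=pickle.load(open("s3.pkl","rb"));c=cam("wrist",s);f=cv2.imread("pics/w3.png")
h=cv2.cvtColor(f,cv2.COLOR_BGR2HSV);m=cv2.inRange(h,(5,120,40),(15,255,255));m[:,:300]=0;m[:,345:]=0;m[:125]=0;m[365:]=0
for a,b in((145,200),(290,345)):
    y,x=np.nonzero(m[a:b]);print("bar mid",onz(c,x.mean(),(a+b)/2,.112),np.ptp(x))
y,x=np.nonzero(m);print(y.min(),y.max());e1,e2=onz(c,x[y<140].mean(),y.min(),.112),onz(c,x[y>y.max()-6].mean(),y.max(),.112)
print(e1,e2,(e1+e2)/2,np.linalg.norm(e1-e2),"yaw",np.arctan2(*(e1-e2)[1::-1]))
g=(f.astype(int)[...,1]-f.astype(int)[...,[0,2]].max(2)>12);g[:190]=0;g[250:]=0;g[:,:290]=0;g[:,360:]=0
y,x=np.nonzero(g);print("ball px",x.min(),x.max(),y.min(),y.max());P=onz(c,x.max()-(y.max()-y.min())/2,(y.min()+y.max())/2,.031);print("ball",P)
l,r=onz(c,232,219,.04),onz(c,409,219,.04);print("rim",(l+r)/2,np.linalg.norm(l-r))
rel([*((e1+e2)/2)[:2],.105],np.arctan2(*(e1-e2)[1::-1]))
E
```

```text
bar mid [0.4563 0.0611 0.112 ] 21
bar mid [ 0.4648 -0.0268  0.112 ] 19
135 356
[0.4541 0.0811 0.112 ] [ 0.4673 -0.0535  0.112 ] [0.4607 0.0138 0.112 ] 0.13526752906529982 yaw 1.6689179789488602
ball px 308 345 203 238
ball [0.4665 0.014  0.031 ]
rim [0.4608 0.0169 0.04  ] 0.13102200910435083
t 7.78 tcp [0.4603 0.0135 0.2077] yaw 1.6715 slide [0.0002 0.0006 0.1027] turn 0.0008 F [ 1.1 -0.4  0.1] w 0.0624
```

```bash

python3 -m pendant '[{"slide":[0,0.0005,0.02],"turn":0,"grip":1},{"slide":[0,0.0005,0.045],"turn":0,"grip":1},{"slide":[0,0.0005,0.07],"turn":0,"grip":1},{"slide":[0,0.0005,0.09],"turn":0,"grip":1},{"slide":[0,0.0005,0.1],"turn":0,"grip":1},{"slide":[0,0.0005,0.104],"turn":0,"grip":1},{"slide":[0,0.0005,0.104],"turn":0,"grip":1},{"slide":[0,0.0005,0.104],"turn":0,"grip":1}]'
python3 -m pendant '[{"slide":[0,0,0],"turn":0,"grip":0.5},{"slide":[0,0,0],"turn":0,"grip":0.4},{"slide":[0,0,0],"turn":0,"grip":0.3},{"slide":[0,0,0],"turn":0,"grip":0.2},{"slide":[0,0,0],"turn":0,"grip":0.2},{"slide":[0,0,0],"turn":0,"grip":0.15},{"slide":[0,0,0],"turn":0,"grip":0.1},{"slide":[0,0,0],"turn":0,"grip":0.05}]' 30
python3 -m pendant '[{"slide":[0,0,0],"turn":0,"grip":0},{"slide":[0,0,0],"turn":0,"grip":0},{"slide":[0,0,0],"turn":0,"grip":0},{"slide":[0,0,0],"turn":0,"grip":0}]' 30
python3 -c "
from h import *
ball()"
```

```text
time_s: 8.45
tcp_pos: [0.4612, 0.0138, 0.1056]
orientation: [3.141, 0.0, 1.672]
contact_force: [-0.3, -0.2, 0.1]
gripper_width: 0.0876
time_s: 9.12
tcp_pos: [0.4605, 0.014, 0.1046]
orientation: [-3.142, 0.0, 1.672]
contact_force: [-0.4, 0.2, 0.6]
gripper_width: 0.0379
time_s: 9.45
tcp_pos: [0.4607, 0.014, 0.1047]
orientation: [3.141, -0.0, 1.672]
contact_force: [0.4, -0.5, -2.6]
gripper_width: 0.012
scene [363.8 247.9] 88
side [348.6 285.2] 52
ball (array([0.46803271, 0.01361717, 0.034445  ]), np.float64(0.001131922632738851))
```

The bar is gripped (12 mm opening). Next: a small lift, ease the lip out from under the chute, and check the force.

```bash

python3 -m pendant '[{"slide":[0,0,0],"turn":0,"grip":0},{"slide":[0,0,0],"turn":0,"grip":0},{"slide":[0,0,-0.0005],"turn":0,"grip":0},{"slide":[0,0,-0.001],"turn":0,"grip":0},{"slide":[0,0,-0.002],"turn":0,"grip":0},{"slide":[0,0,-0.003],"turn":0,"grip":0},{"slide":[0,0,-0.004],"turn":0,"grip":0},{"slide":[0,0,-0.004],"turn":0,"grip":0}]' 30
python3 -m pendant '[{"slide":[0,-0.0005,0],"turn":0,"grip":0},{"slide":[0,-0.0015,0],"turn":0,"grip":0},{"slide":[0,-0.003,0],"turn":0,"grip":0},{"slide":[0,-0.005,0],"turn":0,"grip":0},{"slide":[0,-0.0075,0],"turn":0,"grip":0},{"slide":[0,-0.01,0],"turn":0,"grip":0},{"slide":[0,-0.0125,0],"turn":0,"grip":0},{"slide":[0,-0.015,0],"turn":0,"grip":0}]' 30
python3 -m pendant '[{"slide":[0,-0.0025,0],"turn":0,"grip":0},{"slide":[0,-0.0045,0],"turn":0,"grip":0},{"slide":[0,-0.006,0],"turn":0,"grip":0},{"slide":[0,-0.007,0],"turn":0,"grip":0},{"slide":[0,-0.0077,0],"turn":0,"grip":0},{"slide":[0,-0.008,0],"turn":0,"grip":0},{"slide":[0,-0.008,0],"turn":0,"grip":0},{"slide":[0,-0.008,0],"turn":0,"grip":0}]' 30
python3 - <<'E'
from h import *
ball();f=grab_frame("wrist");g=f[0:300,60:560];cv2.imwrite("pics/w4.png",cv2.resize(g,None,fx=1.5,fy=1.5))
E
```

```text
time_s: 10.22
tcp_pos: [0.4605, 0.014, 0.1088]
orientation: [3.142, 0.0, 1.672]
contact_force: [0.4, 0.3, -3.3]
gripper_width: 0.0117
time_s: 10.88
tcp_pos: [0.4453, 0.0124, 0.1087]
orientation: [-3.142, 0.0, 1.672]
contact_force: [-0.3, -0.0, -4.2]
gripper_width: 0.0117
time_s: 11.55
tcp_pos: [0.4377, 0.0116, 0.1086]
orientation: [3.142, -0.0, 1.672]
contact_force: [1.1, 0.1, -4.5]
gripper_width: 0.0115
scene [370.4 243.3] 83
side [355.8 287.9] 42
ball (array([0.44482816, 0.01038807, 0.0382529 ]), np.float64(0.0021146877482650967))
```

View pics/w4.png

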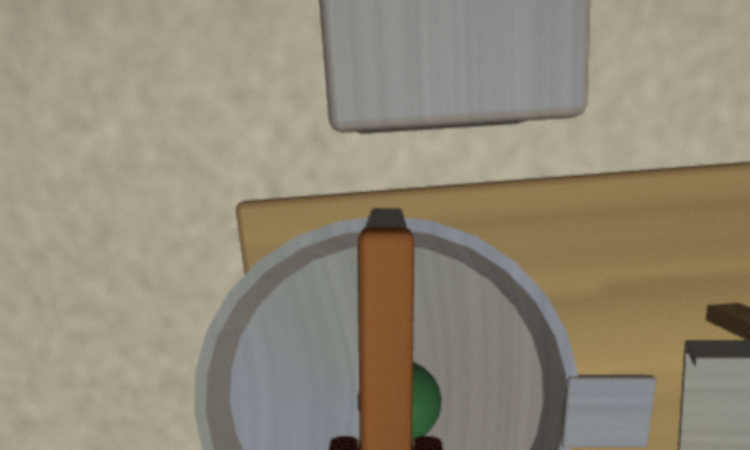

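The lip is now clear of the chute (lip tip at column 655, chute edge at 685), and the ball stayed near the middle. Now I'll lift smoothly.

```bash

python3 -m pendant '[{"slide":[0,0,-0.0005],"turn":0,"grip":0},{"slide":[0,0,-0.002],"turn":0,"grip":0},{"slide":[0,0,-0.0045],"turn":0,"grip":0},{"slide":[0,0,-0.008],"turn":0,"grip":0},{"slide":[0,0,-0.0125],"turn":0,"grip":0},{"slide":[0,0,-0.018],"turn":0,"grip":0},{"slide":[0,0,-0.0235],"turn":0,"grip":0},{"slide":[0,0,-0.029],"turn":0,"grip":0}]' 30
python3 -m pendant '[{"slide":[0,0,-0.0055],"turn":0,"grip":0},{"slide":[0,0,-0.011],"turn":0,"grip":0},{"slide":[0,0,-0.0165],"turn":0,"grip":0},{"slide":[0,0,-0.022],"turn":0,"grip":0},{"slide":[0,0,-0.0275],"turn":0,"grip":0},{"slide":[0,0,-0.033],"turn":0,"grip":0},{"slide":[0,0,-0.0385],"turn":0,"grip":0},{"slide":[0,0,-0.044],"turn":0,"grip":0}]' 30
python3 -m pendant '[{"slide":[0,0,-0.0055],"turn":0,"grip":0},{"slide":[0,0,-0.011],"turn":0,"grip":0},{"slide":[0,0,-0.016],"turn":0,"grip":0},{"slide":[0,0,-0.02],"turn":0,"grip":0},{"slide":[0,0,-0.023],"turn":0,"grip":0},{"slide":[0,0,-0.025],"turn":0,"grip":0},{"slide":[0,0,-0.026],"turn":0,"grip":0},{"slide":[0,0,-0.026],"turn":0,"grip":0}]' 30
python3 -c "
from h import *
ball();rel([.4607,.0138,.21],.135)"
```

```text
time_s: 12.37
tcp_pos: [0.4378, 0.0117, 0.1385]
orientation: [3.141, 0.0, 1.672]
contact_force: [0.1, 0.6, -3.6]
gripper_width: 0.0119
time_s: 13.03
tcp_pos: [0.4376, 0.0116, 0.1822]
orientation: [-3.142, -0.0, 1.672]
contact_force: [-0.0, -0.1, -3.0]
gripper_width: 0.0118
time_s: 13.7
tcp_pos: [0.4377, 0.0116, 0.2078]
orientation: [3.141, 0.0, 1.672]
contact_force: [0.2, 0.8, -4.4]
gripper_width: 0.0116
scene [371.9 210.1] 83
side [358.4 261.4] 64
ball (array([0.44415059, 0.01068102, 0.13722729]), np.float64(0.0005801111725603678))
t 13.8 tcp [0.4375 0.0116 0.2074] yaw 1.6721 slide [-0.0002  0.0233 -0.0026] turn 0.4893 F [-0.7 -0.5 -3.8] w 0.0118
```

The underside is at about 112 mm, above the tub rim at 75 mm. Next I'll go back over the seat, then turn 0.488 towards the tub.

```bash

python3 -m pendant '[{"slide":[0,0.001,0],"turn":0,"grip":0},{"slide":[0,0.003,0],"turn":0,"grip":0},{"slide":[0,0.007,0],"turn":0,"grip":0},{"slide":[0,0.012,0],"turn":0,"grip":0},{"slide":[0,0.017,0],"turn":0,"grip":0},{"slide":[0,0.02,0],"turn":0,"grip":0},{"slide":[0,0.022,0],"turn":0,"grip":0},{"slide":[0,0.023,0],"turn":0,"grip":0}]' 30
python3 -m pendant '[{"slide":[0,0,0],"turn":0,"grip":0},{"slide":[0,0,0],"turn":0.003,"grip":0},{"slide":[0,0,0],"turn":0.01,"grip":0},{"slide":[0,0,0],"turn":0.02,"grip":0},{"slide":[0,0,0],"turn":0.035,"grip":0},{"slide":[0,0,0],"turn":0.053,"grip":0},{"slide":[0,0,0],"turn":0.073,"grip":0},{"slide":[0,0,0],"turn":0.095,"grip":0}]' 30
python3 -c "
from h import *
ball();rel([.4607,.0138,.21],.139)"
```

```text
time_s: 14.47
tcp_pos: [0.4608, 0.014, 0.2074]
orientation: [-3.141, -0.0, 1.672]
contact_force: [-0.3, 0.1, -3.4]
gripper_width: 0.0117
time_s: 15.13
tcp_pos: [0.4604, 0.014, 0.2078]
orientation: [3.141, -0.0, 1.369]
contact_force: [-0.3, -0.1, -2.7]
gripper_width: 0.0121
scene [365.  213.1] 84
side [351.5 257.6] 77
ball (array([0.46679749, 0.01221143, 0.13693241]), np.float64(0.0013152759580453296))
t 15.23 tcp [0.4604 0.014  0.2077] yaw 1.372 slide [-0.0001  0.0003 -0.0023] turn 0.3925 F [ 0.1 -0.1 -3.1] w 0.0117
```

```bash

python3 -m pendant '[{"slide":[0,0,0],"turn":0.01,"grip":0},{"slide":[0,0,0],"turn":0.028,"grip":0},{"slide":[0,0,0],"turn":0.05,"grip":0},{"slide":[0,0,0],"turn":0.075,"grip":0},{"slide":[0,0,0],"turn":0.1,"grip":0},{"slide":[0,0,0],"turn":0.125,"grip":0},{"slide":[0,0,0],"turn":0.15,"grip":0},{"slide":[0,0,0],"turn":0.175,"grip":0}]' 30
python3 -m pendant '[{"slide":[0,0,0],"turn":0.025,"grip":0},{"slide":[0,0,0],"turn":0.05,"grip":0},{"slide":[0,0,0],"turn":0.075,"grip":0},{"slide":[0,0,0],"turn":0.1,"grip":0},{"slide":[0,0,0],"turn":0.125,"grip":0},{"slide":[0,0,0],"turn":0.148,"grip":0},{"slide":[0,0,0],"turn":0.168,"grip":0},{"slide":[0,0,0],"turn":0.185,"grip":0}]' 30
python3 -m pendant '[{"slide":[0,0,0],"turn":0.013,"grip":0},{"slide":[0,0,0],"turn":0.022,"grip":0},{"slide":[0,0,0],"turn":0.028,"grip":0},{"slide":[0,0,0],"turn":0.031,"grip":0},{"slide":[0,0,0],"turn":0.032,"grip":0},{"slide":[0,0,0],"turn":0.032,"grip":0},{"slide":[0,0,0],"turn":0.032,"grip":0},{"slide":[0,0,0],"turn":0.032,"grip":0}]' 30
python3 -m pendant '[{"slide":[0,0,0],"turn":0,"grip":0},{"slide":[0,0,0],"turn":0,"grip":0},{"slide":[0,0,0],"turn":0,"grip":0},{"slide":[0,0,0],"turn":0,"grip":0},{"slide":[0,0,0],"turn":0,"grip":0},{"slide":[0,0,0],"turn":0,"grip":0}]' 30
python3 - <<'E'
from h import *
ball();rel([.4607,.0138,.21],.139)
a,b=grab_frame("scene"),grab_frame("side")
cv2.imwrite('pics/c5.png',np.hstack([cv2.resize(x,None,fx=2.5,fy=2.5,interpolation=cv2.INTER_CUBIC) for x in (a[150:310,270:430],b[190:350,265:425])]))
E
```

```text
time_s: 15.9
tcp_pos: [0.4604, 0.014, 0.2077]
orientation: [3.142, -0.0, 0.822]
contact_force: [-0.9, -0.0, -3.9]
gripper_width: 0.0121
time_s: 16.57
tcp_pos: [0.4604, 0.014, 0.2077]
orientation: [3.142, -0.0, 0.241]
contact_force: [0.2, 0.4, -3.4]
gripper_width: 0.0116
time_s: 17.23
tcp_pos: [0.4605, 0.014, 0.2076]
orientation: [-3.142, 0.0, 0.143]
contact_force: [-0.5, 0.8, -4.1]
gripper_width: 0.0121
time_s: 17.73
tcp_pos: [0.4605, 0.014, 0.2076]
orientation: [3.142, 0.0, 0.142]
contact_force: [-0.2, 0.3, -4.0]
gripper_width: 0.0116
scene [364.5 212. ] 84
side [353.4 257.4] 72
ball (array([0.46434676, 0.00736116, 0.13657012]), np.float64(0.0016506234075260695))
t 17.83 tcp [0.4605 0.014  0.2076] yaw 0.1422 slide [ 0.0002  0.0002 -0.0024] turn 0.001 F [ 0.3  0.1 -3.3] w 0.0116
```

View pics/c5.png

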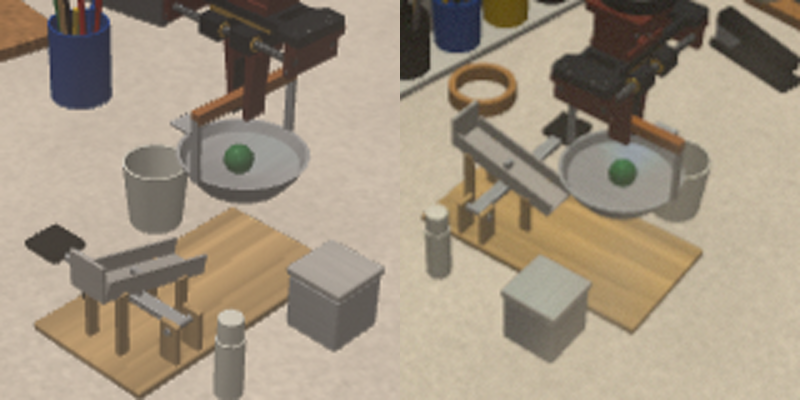

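The dish is held level over its seat. The lip (scene crop (182,123)) points at the tub, the ball is near the middle, and the tub, tin and glue stick look unmoved. I'll make one last steadiness check, then hand in.

```bash

python3 -m pendant '[{"slide":[0,0,0],"turn":0,"grip":0},{"slide":[0,0,0],"turn":0,"grip":0},{"slide":[0,0,0],"turn":0,"grip":0},{"slide":[0,0,0],"turn":0,"grip":0},{"slide":[0,0,0],"turn":0,"grip":0},{"slide":[0,0,0],"turn":0,"grip":0},{"slide":[0,0,0],"turn":0,"grip":0},{"slide":[0,0,0],"turn":0,"grip":0}]' 30
python3 - <<'E'
from h import *
ball()
a=cv2.imread("pics/scene0.png");b=grab_frame("scene")
for n,(x,y) in dict(tin=(405,268),glue=(362,290),tub_low=(328,233)).items():
    print(n,cv2.absdiff(a[y-14:y+14,x-10:x+10],b[y-14:y+14,x-10:x+10]).mean())
rel([.4607,.0138,.2076],.139)
job_done()
E
```

```text
time_s: 18.6
tcp_pos: [0.4605, 0.014, 0.2076]
orientation: [-3.142, 0.0, 0.142]
contact_force: [0.5, 0.6, -3.7]
gripper_width: 0.0123
scene [364.5 212. ] 84
side [353.4 257.3] 68
ball (array([0.46444867, 0.00739868, 0.1367308 ]), np.float64(0.001443394390311752))
tin 1.7107142857142856
glue 1.974404761904762
tub_low 1.2464285714285714
t 18.75 tcp [0.4605 0.014  0.2076] yaw 0.1421 slide [0.0002 0.0002 0.    ] turn 0.001 F [ 0.2 -0.3 -3.5] w 0.0123
the job is handed in; nothing more can be done
```

I pressed the pedal to its stop (about 16 N) and the ball rolled into the dish. I then gripped the dish by its bar, lifted it, turned it about 88° so the lip points at the tub, and handed the job in at 18.8 s while holding it still.

**Last checks**
- **Height:** the dish's underside is about 112 mm up, against the 75 mm tub rim. The dish is centred where it stood on its seat.
- **Ball:** it is at rest and moved less than 0.2 mm over the last second. It lies about 7 mm off the dish's centre.
- **Surroundings:** the tub, tin and glue stick look unchanged from the first picture. I did not check the other items on the counter separately.

**What disagreed with the description**
- **Lip direction:** the pictures showed the lip towards the chute and partly under its end, not away from it.
- **Effect on the lift:** the lift was not purely straight up. I raised the dish 4 mm, eased it back 23 mm to free the lip, lifted it, and brought it back over the seat before turning.

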